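Level the counter scale with its push-to-turn foot

TASK

The counter scale has sunk out of level. Lift the tin measure off its platter by the handle, stand it upright on top of the wooden till chest beside the scale and let go of it; then grip the black knob of the levelling foot at the scale's front left corner, push it down to unlock it, and turn it until the bubble sits centred inside the small black ring of the round spirit level. Finish still gripping the knob and holding it pushed down with the bubble centred, so that I can tighten the lock nut underneath; leave the soaps, the soap carton and the tea glass where they are.

Things in the scene. Friction and masses are not known exactly. Their poses are not given: they have to be found in the camera images.
- scale: electronic counter scale, fixed to the counter: grey housing 172 x 250 mm, 89 mm high, steel platter on its left part, display and round spirit level on its right. Origin on the counter under it; x points to the scale's rear, -x to its front (the window), +y to its left. A bracket at the front left corner, origin + (-107, 80) mm, carries the levelling foot
- platter (a point): centre of the steel platter's top, 105 mm above the counter; it measures 150 x 160 mm. The robot reaches in through an open window: posts taller than the arm stand at x 0.17, y -0.10 (90 mm square) and x 0.54, y 0.53, the sill between is 125 mm high. Links clear the first post only when they point over 0.2 rad left of straight ahead; draw back to 0.42 m from the base to swing in past the second
- measure_cup (a point): loose tin measure with a soap tablet in it (about 120 g in all): round cup 62 mm across and 34 mm high with a long handle, starting on the platter. This point: cup axis, 18 mm above its underside; z up when it stands upright. The handle runs out from the cup along this frame's -y, its tip 125 mm from the cup's axis
- measure_handle (a point): point on the measure's handle to grasp, 62 mm from the cup's axis and 33 mm above the measure's underside; the handle is 8 mm wide across this frame's x and about 12 mm high here, free underneath
- till_top (a point): centre of the flat top, 182 mm above the counter, of the wooden till chest that stands to the left of the scale (fixed, bare). The top measures 244 mm (x, to the window) by 258 mm (y, towards the scale); both are this point's own axes
- knob_grip (a point): black fluted upright knob of the levelling foot, 38 mm across, 38 mm high; grip it from above at any angle. This point is on its vertical axis, 16 mm below its flat top, 130 mm above the counter when not pushed; the bracket is 43 mm lower, the platter's edge 44 mm from the axis. Turned clockwise (seen from above) it raises the scale's front; the start needs 0.3 to 1.5 rad, always clockwise
- knob_push (a joint): how far the knob is pushed down, m: 0 up, where teeth lock it against turning (0.1 rad of play), 0.005 at its bottom stop. A spring lifts it: 4.5 N at the top, 9 N at the stop. It turns freely when pushed down more than 2 mm and the teeth catch again when let up; it counts as held down from 0.0025
- bubble (a joint): position of the bubble in the spirit level, m: 0 centred in the ring, positive to the scale's front (the high side draws it), range -0.018 to 0.018. A radian of clockwise turn moves it by +0.013; it lags the knob by about 0.3 s
- level_ring (a point): centre of the round spirit level (lime green, 60 mm across) at the rear right of the scale's top; small black ring 19 mm across inside, pale bubble 15 mm across
- tea_center (a point): bystander: tea glass, 62 mm across, 86 mm high; half-way up its axis
- green_carton_center (a point): bystander: pale green soap carton, 62 x 92 x 34 mm; half-way up its axis
- yellow_soap_center (a point): bystander: yellow soap block, 55 x 83 x 48 mm; half-way up its axis
- white_soap_center (a point): bystander: white soap block, 61 x 93 x 50 mm; half-way up its axis

How it is judged:
By the outcome, as a careful person would: the job done as asked, in the order asked, and still so for the second after the job is handed in, while the arm keeps its last pose, push and grip.
It also fails if it takes over 64 s, if anything falls off the work surface, if the arm or the gripper's body presses on something with over 40 N, if the wrist force passes 120 N, or if a joint passes its speed limit or range.

ROBOT

A 7-joint arm with a two-finger parallel gripper is mounted at the origin on a cart in front of the work surface, level with it; the furniture and walls round the work are solid. World frame = base frame: x ahead of the robot, y to its left, z up, the work surface at z = 0. Lengths are in m, angles in rad, forces in N, time in s.
With the tool pointing down it reaches from about 0.425 to 0.875 m from the base axis. Payload 4.7 kg.
Tool frame: the origin (TCP) lies at the very end of the fingers, on their centre line; the grasp point (between the pads) lies manip.grip_point_offset behind it (manip.grip_point_offset is the distance from the TCP to the grasp point, in m); z points along the fingers, y is the direction in which the jaws open and shut (so a half turn about z gives the same grasp; the last joint's range is limited). The gripper opens to 87 mm and grips with 3 to 60 N. Pads are 19 mm wide; open, the fingers measure 117 mm over their backs; the gripper's body (75 mm by 190 mm) begins 51 mm behind the grasp point.
Start: joints at [-1.264, 0.321, -0.07, 1.45, 0.023, 1.371, -0.057], TCP at [0.188, 0.622, 0.199] pointing down, gripper open.
Joint ranges: [-2.86, 2.86], [-0.3, 2.09], [-1.38, 1.24], [0.06, 2.45], [-1.56, 4.7], [0.09, 2.05], [-2.69, 2.69]. Speed limits (rad/s): [2.57, 2.57, 3.14, 3.14, 3.14, 3.14, 3.14].

INTERFACE

Orientations are given as a rotation vector (axis times angle).
In Python, from plant import monitor, eyes, finish_job, spotter, manip gives the robot as it stands.
- The arm moves only by the tool arm_command, never from a script. Its argument "deltas" is a list of rows, each a list of 5 numbers: the gripper's target within -1 to 1 (shut at 1, half-way at 0, fully open at -1), then the shift along the world's x, y, z in m, then the turn about the world's z in rad. A call has 1 to 5 rows; each row is the pose to reach, as a shift and turn from the pose commanded when the call began; what a row does not reach only later rows make up. A row lasts 1/8 s, in which the tool goes at most 62.5 mm and 10.7 degrees, less where a joint would pass 70% of its speed; a pose out of reach is approached as far as the arm can. A call with a gripper value outside its range is refused whole. The fingers move at their own pace and stop on an object; "squeeze" is the grip in N (left out, the last holds). Time passes only in rows, so rows that repeat a pose let the fingers close. It gives the time, the measured TCP pose, the force and the opening at its end, in the units of the state.
- monitor.state(): the state, without advancing time (a new reading comes with each control period).
- eyes.snapshot(name): name is "scene" or "top" or "wrist"; returns (picture, depth): 420x560x3 uint8, red, green, blue; 420x560 float32, m along the optical axis (not along the pixel's ray), 0 where there is no reading.
- eyes.camera_model(name): a dict with "camera_matrix" (3x3 intrinsics, pixels), "origin" and "orientation" of the camera in the world. Camera axes: x right, y up, looking along -z (the intrinsics and any distortion apply to the point x, -y, -z); pixel columns grow to the right and rows downward; lengths in m; the calibration is good to about 2 mm. A picture is of the moment at which its call begins: read the wrist's pose just before it. camera_model takes no time and is no camera call; for the wrist camera it gives the pose at the moment of the call.
- finish_job(): hands the job in, once; it reports no verdict.
Trained networks look in the newest picture that a camera, given by its name, has taken for a name from the list of things; names that differ only in an ending like _2 or _b are one class to them, and where a whole thing is asked for, a point or a joint stands for the part that bears it (a point fixed in the world has none). Each returns a list of dicts, best first, with "confidence" (0 to 1); they miss things now and then, are a little off and sometimes report something else, mostly with a low value. They report only what shows in the picture. A call takes as long as a camera call.
- spotter.boxes_of(camera, label): "bbox" ([left, top, right, bottom] as shares, 0 to 1, of the picture: columns of its width, rows of its height, round what is visible of it).
- spotter.masks_of(camera, label): "mask" (420x560 bool, what is visible of it) and "bbox" ([left, top, right, bottom] as shares, 0 to 1, of the picture: columns of its width, rows of its height, round what is visible of it).
The state is a dict: "clock": time; "q": joint angles; "qvel": joint speeds; "effort": joint torques, N m; "ee_pos": TCP position; "tool_rot": TCP orientation; "ft_force": force on the tool from outside, world axes, zero at the start; "ft_torque": the same for the moment, N m; "gripper_width": finger opening in m.
Only numpy, scipy, OpenCV 4.12 (cv2) and the standard library are available. Lean on these libraries where they do the work, as an engineer would, in place of code of your own. Each camera call takes 0.05 s, during which the arm holds its last target.

## Working session

There is one attempt and no reset: what is moved stays moved. The work goes in short steps, Python scripts to look and compute and a tool call to move; the robot and the scene stay as the last step left them, time stands still between calls to the robot, and variables do not carry over. Pictures are saved under pics/ and viewed, and the job is handed in when it is done.

Besides the shell and the picture viewer there is one more tool, called after ">>>" as name([rows], argument=value, ...), one row to a line, values as JSON. arm_command: Moves the arm, as the interface text tells. Its arguments: {"type":"object","properties":{"deltas":{"type":"array"},"squeeze":{"type":"number"}},"required":["deltas"]}

```bash
ls; mkdir -p pics
cat > h.py <<'E'
import numpy as np, cv2
from scipy.spatial.transform import Rotation as R
from plant import monitor, eyes, finish_job, spotter, manip
def save(im,n): cv2.imwrite('pics/'+n,cv2.cvtColor(im,cv2.COLOR_RGB2BGR))
def rot(o):
    o=np.array(o,float)
    if o.shape==(3,3): return o
    if o.size==3: return R.from_rotvec(o).as_matrix()
    return R.from_quat(o).as_matrix()
def cloud(cam,d):
    K=np.array(cam['camera_matrix']);v,u=np.indices(d.shape)
    P=np.stack([(u-K[0,2])/K[0,0]*d,-(v-K[1,2])/K[1,1]*d,-d],-1)
    return P@rot(cam['orientation']).T+np.array(cam['origin'])
E
python3 - <<'E'
from h import *
print(monitor.state(), manip.grip_point_offset)
for n in ['scene','top','wrist']:
    c=eyes.camera_model(n);print(n,c)
    p,d=eyes.snapshot(n);save(p,n+'0.png');np.savez('pics/'+n+'0.npz',p=p,d=d,W=cloud(c,d))
print(monitor.state()['clock'])
E
```

```text
pics
{'clock': 0.0, 'q': array([-1.26391191,  0.32179815, -0.07010311,  1.4516583 ,  0.02259358,
        1.37079769, -0.05693021]), 'qvel': array([ 0.00028147, -0.00028639, -0.00099881,  0.00174449, -0.00066773,
        0.00068285,  0.00074116]), 'effort': array([-6.22184853e-04, -4.91273260e+01, -4.04549316e-01, -3.12549520e+01,
       -6.40135864e-02,  4.32283350e-02,  1.61932353e-04]), 'ee_pos': array([0.18746836, 0.62176121, 0.19768622]), 'tool_rot': array([-4.58211041e-01, -3.10780584e+00,  2.92899547e-03]), 'ft_force': array([ 0.24408101, -0.12172869,  0.06856162]), 'ft_torque': array([-0.00965516, -0.0621679 , -0.02907331]), 'gripper_width': 0.08710466792999089} 0.0187
scene {'camera_matrix': array([[522.53913057,   0.        , 273.4309293 ],
       [  0.        , 522.53913057, 207.89047256],
       [  0.        ,   0.        ,   1.        ]]), 'origin': array([ 0.26611787, -0.99732875,  1.11530203]), 'orientation': array([ 0.81665654, -0.11336301, -0.24728784])}
top {'camera_matrix': array([[450.76807731,   0.        , 283.00398614],
       [  0.        , 450.76807731, 208.02853017],
       [  0.        ,   0.        ,   1.        ]]), 'origin': array([0.33094985, 0.02664083, 1.12253884]), 'orientation': array([ 0.14980235, -0.15370545, -1.54289027])}
wrist {'camera_matrix': array([[364.32223745,   0.        , 286.46309553],
       [  0.        , 364.32223745, 210.45071153],
       [  0.        ,   0.        ,   1.        ]]), 'origin': array([0.11383983, 0.64511458, 0.38384881]), 'orientation': array([-0.24390016, -0.18121032,  1.2687818 ])}
0.15
```

View pics/scene0.png

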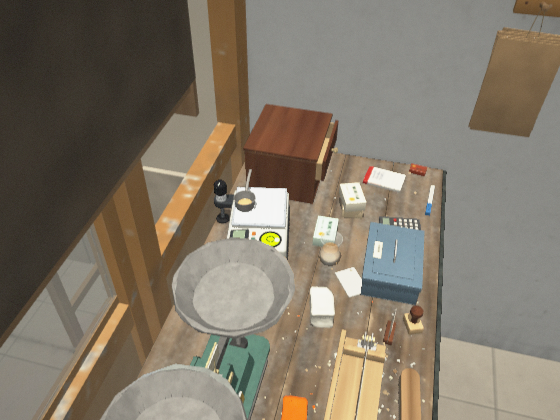

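View pics/top0.png

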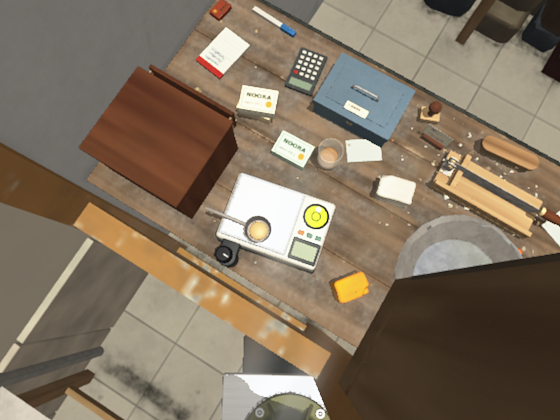

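View pics/wrist0.png

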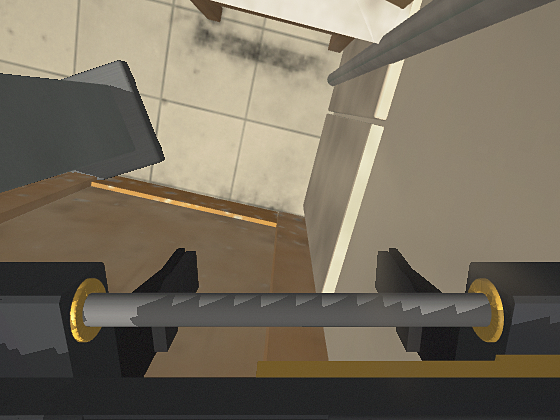

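The top view shows the whole scene: cup at about (258,230) with the handle running to (208,211), knob at (227,253), level at (316,216) and the chest at upper left. Next I measure these.

Run:
```python
from h import *
z=np.load('pics/top0.npz');p,d,W=z['p'],z['d'],z['W']
def m(lab,cam='top'):
    return spotter.masks_of(cam,lab)
allm=[]
for lab in ['measure_cup','measure_handle','knob_grip','level_ring','scale','tea_center','green_carton_center','yellow_soap_center','white_soap_center','till_top','platter']:
    r=m(lab)
    for x in r[:2]:
        k=x['mask']&(d>0); P=W[k]
        print(lab,round(x['confidence'],2),(np.array(x['bbox'])*[560,420,560,420]).round(),k.sum(), np.median(P,0).round(3) if len(P) else '', P.min(0).round(3),P.max(0).round(3))
    if r: np.save('pics/m_'+lab+'.npy',r[0]['mask'])
# planes
for n,(u,v) in dict(till=(165,140),platter=(255,195),counter=(300,290),knob=(227,253),cup=(258,230),hand=(215,214),hand2=(235,221),level=(316,216),display=(303,250)).items():
    print(n,W[v,u].round(4))
c=p[150:290,70:350]
save(cv2.resize(c,None,fx=2.8,fy=2.8,interpolation=cv2.INTER_CUBIC),'topcrop.png')
print(monitor.state()['clock'])
```

```text
measure_cup 0.55 [208. 207. 271. 247.] 796 [0.484 0.089 0.121] [ 0.445  0.052 -0.003] [0.55  0.224 0.149]
measure_cup 0.26 [216. 244. 233. 262.] 273 [0.418 0.152 0.144] [ 0.401  0.135 -0.001] [0.448 0.193 0.15 ]
measure_handle 0.69 [209. 205. 273. 241.] 748 [0.483 0.088 0.121] [ 0.447  0.051 -0.002] [0.543 0.197 0.149]
knob_grip 0.64 [215. 246. 233. 266.] 268 [0.417 0.154 0.144] [ 0.401  0.135 -0.004] [0.451 0.193 0.15 ]
level_ring 0.84 [219. 172. 336. 273.] 7206 [0.496 0.036 0.102] [ 0.388 -0.103 -0.004] [0.641 0.19  0.15 ]
scale 0.73 [215. 171. 334. 275.] 7167 [0.496 0.036 0.103] [ 0.388 -0.096 -0.003] [0.615 0.184 0.15 ]
scale 0.59 [216. 172. 335. 273.] 7508 [0.495 0.038 0.102] [ 0.387 -0.109 -0.944] [0.641 0.289 0.15 ]
tea_center 0.77 [315. 139. 343. 170.] 642 [ 0.681 -0.087  0.049] [ 0.648 -0.127 -0.003] [ 0.734 -0.057  0.089]
green_carton_center 0.93 [270. 130. 312. 168.] 973 [0.693 0.004 0.034] [ 0.65  -0.05  -0.001] [0.742 0.058 0.041]
yellow_soap_center 0.81 [328. 274. 374. 304.] 757 [ 0.356 -0.136  0.046] [ 0.322 -0.181  0.   ] [ 0.39  -0.095  0.055]
white_soap_center 0.75 [374. 172. 419. 212.] 965 [ 0.59  -0.249  0.048] [ 0.558 -0.31  -0.003] [ 0.634 -0.203  0.055]
white_soap_center 0.25 [216. 172. 336. 274.] 7325 [0.497 0.037 0.102] [ 0.388 -0.106 -0.004] [0.641 0.193 0.15 ]
platter 0.72 [216. 168. 336. 275.] 7366 [0.496 0.037 0.102] [ 0.388 -0.103 -0.944] [0.644 0.289 0.15 ]
till [0.6618 0.2883 0.1806]
platter [0.5602 0.0918 0.1039]
counter [ 0.3476 -0.0198  0.0024]
knob [0.4208 0.1454 0.1455]
cup [0.476  0.0812 0.122 ]
hand [ 0.5323  0.1982 -0.0018]
hand2 [0.4915 0.1312 0.1445]
level [ 0.5167 -0.0509  0.089 ]
display [ 0.4366 -0.0216  0.091 ]
0.7
```

View pics/topcrop.png

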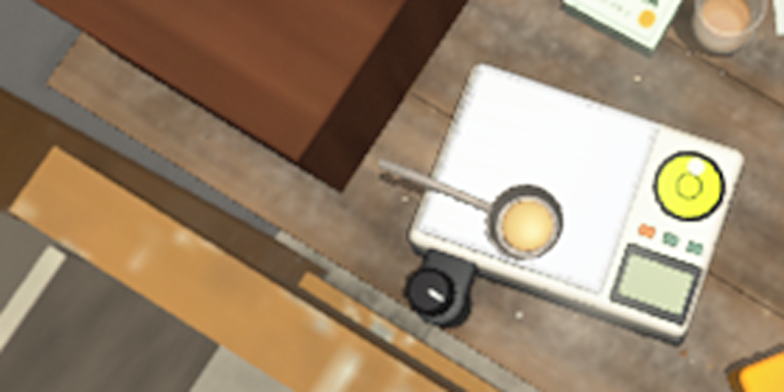

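Run:
```python
from h import *
z=np.load('pics/top0.npz');p,d,W=z['p'],z['d'],z['W']
ys=np.indices(d.shape)
def rect(k,n):
    P=W[k][:,:2].astype(np.float32); r=cv2.minAreaRect(P); print(n,k.sum(),np.round(r[0],4),np.round(r[1],4),round(np.radians(r[2]),3), cv2.boxPoints(r).round(3).tolist())
def big(k):
    n,l,s,c=cv2.connectedComponentsWithStats(k.astype(np.uint8)); 
    return l==1+np.argmax(s[1:,4])
Z=W[...,2]
k=big((abs(Z-.182)<.006)&(W[...,0]>.4)&(W[...,1]>.1));rect(k,'till')
near=(np.hypot(W[...,0]-.5,W[...,1]-.05)<.2)
rect(big(near&(abs(Z-.104)<.004)),'platter')
rect(big(near&(Z>.08)&(Z<.115)),'housing')
k=big((Z>.135)&(Z<.155)&(np.hypot(W[...,0]-.418,W[...,1]-.15)<.035))
c,r=cv2.minEnclosingCircle(W[k][:,:2].astype(np.float32));print('knob',c,r,k.sum(),W[k].mean(0))
k=(Z>.128)&(Z<.155)&(np.hypot(W[...,0]-.476,W[...,1]-.09)<.2)&(np.hypot(W[...,0]-.418,W[...,1]-.15)>.03)
Q=W[k];print(len(Q))
im=np.zeros_like(p);im[k]=p[k]
rim=Q[np.hypot(Q[:,0]-.474,Q[:,1]-.081)<.045]
c,r=cv2.minEnclosingCircle(rim[:,:2].astype(np.float32));print('cup rim',c,r,rim.mean(0))
hd=Q[np.hypot(Q[:,0]-c[0],Q[:,1]-c[1])>.036]
vx=cv2.fitLine(hd[:,:2].astype(np.float32),cv2.DIST_HUBER,0,.001,.001).ravel();print('handle',len(hd),vx,hd.min(0),hd.max(0))
print(hd[np.argsort(hd[:,1])].round(3).tolist()[::3])
# handle in pixels incl. color
save(cv2.resize(p[195:275,195:285],None,fx=7,fy=7,interpolation=cv2.INTER_CUBIC),'cupcrop.png')
k=W[...,2]
```

```text
till 11586 [0.6735 0.3076] [0.2603 0.2285] 1.049 [[0.5099999904632568, 0.25200000405311584], [0.7080000042915344, 0.1379999965429306], [0.8370000123977661, 0.3630000054836273], [0.6389999985694885, 0.47699999809265137]]
platter 3529 [0.5178 0.0732] [0.16 0.15] 1.253 [[0.421999990940094, 0.020999999716877937], [0.5640000104904175, -0.026000000536441803], [0.6140000224113464, 0.12600000202655792], [0.47200000286102295, 0.17299999296665192]]
housing 6872 [0.4789 0.0503] [0.2433 0.222 ] 1.257 [[0.335999995470047, -0.03099999949336052], [0.546999990940094, -0.10000000149011612], [0.621999979019165, 0.13199999928474426], [0.41100001335144043, 0.20000000298023224]]
knob (0.4191209077835083, 0.15379151701927185) 0.01894085481762886 224 [0.41862633 0.15315152 0.14420878]
543
cup rim (0.47864532470703125, 0.08701227605342865) 0.037381187081336975 [0.48310821 0.08929158 0.13607216]
handle 413 [0.9356493  0.3529311  0.55083984 0.19120032] [0.2824462  0.05147414 0.12806185] [0.6573853  0.25861728 0.1548699 ]
[[0.467, 0.051, 0.14], [0.458, 0.056, 0.139], [0.452, 0.062, 0.14], [0.282, 0.081, 0.129]
[... 2347 characters left out ...]
 0.226, 0.153], [0.564, 0.228, 0.134], [0.56, 0.228, 0.141], [0.559, 0.23, 0.134], [0.556, 0.231, 0.139], [0.556, 0.231, 0.146], [0.553, 0.233, 0.151], [0.555, 0.233, 0.151], [0.553, 0.235, 0.152], [0.551, 0.235, 0.139], [0.548, 0.236, 0.145], [0.547, 0.237, 0.147], [0.543, 0.238, 0.153], [0.544, 0.239, 0.138], [0.541, 0.24, 0.154], [0.542, 0.241, 0.139], [0.539, 0.242, 0.133], [0.539, 0.242, 0.143], [0.536, 0.243, 0.147], [0.535, 0.245, 0.141], [0.531, 0.246, 0.135], [0.53, 0.247, 0.128], [0.531, 0.248, 0.147], [0.527, 0.248, 0.153], [0.524, 0.249, 0.138], [0.523, 0.25, 0.155], [0.522, 0.252, 0.146], [0.521, 0.252, 0.152], [0.519, 0.253, 0.139], [0.516, 0.254, 0.152], [0.398, 0.258, 0.128]]
```

View pics/cupcrop.png

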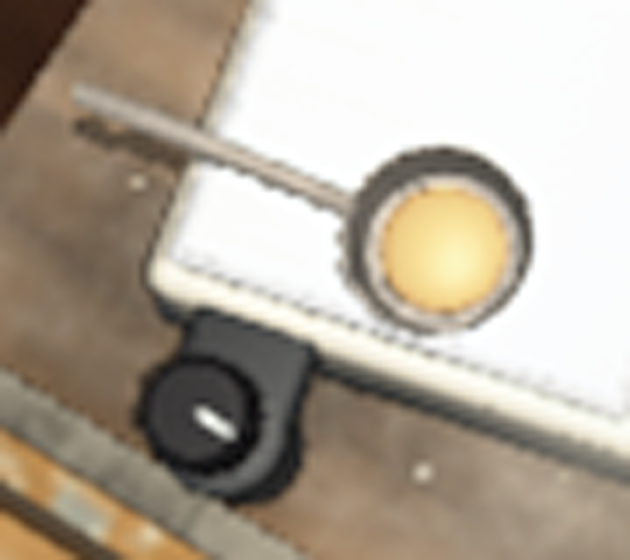

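Run:
```python
from h import *
z=np.load('pics/top0.npz');p,d,W=z['p'],z['d'],z['W']
Z=W[...,2];X=W[...,0];Y=W[...,1]
k=(Z>.13)&(Z<.152)&(X>.485)&(X<.53)&(Y>.122)&(Y<.205)
h=W[k];l=cv2.fitLine(h[:,:2].astype(np.float32),cv2.DIST_HUBER,0,.001,.001).ravel()
print(l,np.arctan2(l[1],l[0]),h[np.argmax(h[:,1])],len(h), np.median(h[:,2]))
t=(h[:,:2]-l[2:])@l[:2];print(t.min(),t.max(), 'tip',l[2:]+l[:2]*np.percentile(t,99))
# rim: colour edge - dark rim ring + depth
k=(Z>.130)&(Z<.15)&(np.hypot(X-.478,Y-.083)<.038)
r=W[k];c,rr=cv2.minEnclosingCircle(r[:,:2].astype(np.float32));print(c,rr,len(r))
A=np.c_[2*r[:,:2],np.ones(len(r))];s=np.linalg.lstsq(A,(r[:,:2]**2).sum(1),rcond=None)[0];print(s[:2],np.sqrt(s[2]+s[0]**2+s[1]**2))
```

```text
[0.3599291  0.93297964 0.5051556  0.15969191] 1.2026044 [0.52268208 0.19772651 0.13777099] 133 0.1429989497982993
-0.04065509605023312 0.04179378709009321 tip [0.51957464 0.19706774]
(0.4778083860874176, 0.08533239364624023) 0.03552810475230217 122
[0.47565456 0.08247013] 0.030204925193220936
```

>>> arm_command([
  [0,-0.015,-0.05,0.03,0],
  [0,-0.03,-0.1,0.06,0],
  [0,-0.045,-0.15,0.08,0],
  [0,-0.06,-0.2,0.08,0],
  [0,-0.067,-0.22,0.08,0],
], squeeze=20)

```text
clock: 1.32
ee_pos: [0.1202, 0.4005, 0.2797]
tool_rot: [0.458, 3.107, 0.003]
ft_force: [0.9, 0.0, 0.6]
gripper_width: 0.0473
```

>>> arm_command([
  [0,0.058,-0.022,0,-0.17],
  [0,0.113,-0.053,0,-0.34],
  [0,0.163,-0.092,0,-0.51],
  [0,0.206,-0.138,0,-0.68],
  [0,0.242,-0.19,0,-0.85],
])

```text
clock: 1.95
ee_pos: [0.3625, 0.213, 0.279]
tool_rot: [1.706, 2.637, 0.002]
ft_force: [1.0, 0.8, 0.4]
gripper_width: 0.0434
```

>>> arm_command([
  [0,0.03,-0.04,0,-0.16],
  [0,0.055,-0.06,0,-0.32],
  [0,0.08,-0.07,0,-0.48],
  [0,0.11,-0.072,0,-0.64],
  [0,0.135,-0.072,0,-0.795],
])

```text
clock: 2.58
ee_pos: [0.4972, 0.1421, 0.279]
tool_rot: [2.595, 1.771, 0.001]
ft_force: [-0.2, 0.0, -0.2]
gripper_width: 0.0436
```

Run:
```python
from h import *
s=monitor.state();print(s['ee_pos'],R.from_rotvec(s['tool_rot']).as_matrix()[:,1],s['q'].round(2),s['clock'])
c=eyes.camera_model('wrist');p,d=eyes.snapshot('wrist');save(p,'w1.png');np.savez('pics/w1.npz',p=p,d=d,W=cloud(c,d))
W=cloud(c,d)
for u,v in [(286,210)]:print(W[v,u])
```

```text
[0.49718125 0.14208865 0.27904028] [ 9.31227346e-01 -3.64438395e-01  5.34287089e-04] [-0.74 -0.    0.41  1.66  0.    1.48 -0.7 ] 2.575
[0.49051937 0.12770092 0.14135278]
```

View pics/w1.png

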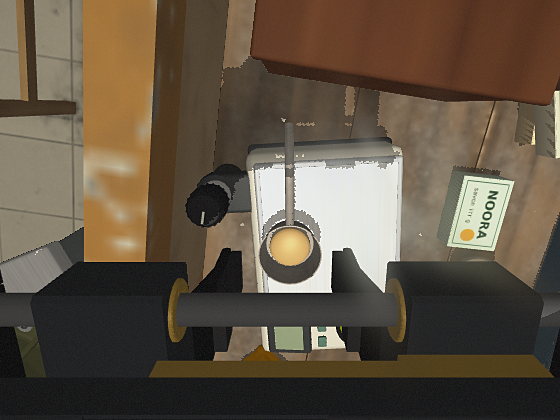

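The wrist view shows the handle vertical at column 290, centred between the jaws. The cup is at (290,245) and the knob at (207,205).

Run:
```python
from h import *
z=np.load('pics/w1.npz');p,d,W=z['p'],z['d'],z['W']
Z=W[...,2];X=W[...,0];Y=W[...,1]
k=(Z>.13)&(Z<.152)&(X>.48)&(X<.53)&(Y>.118)&(Y<.21)
h=W[k];l=cv2.fitLine(h[:,:2].astype(np.float32),cv2.DIST_HUBER,0,.001,.001).ravel()
t=(h[:,:2]-l[2:])@l[:2];print(l,np.arctan2(l[1],l[0]),len(h),'tip',l[2:]+l[:2]*np.percentile(t,99.5))
for y in(.13,.135,.14,.145):print(y,l[2]+(y-l[3])/l[1]*l[0])
k=(Z>.132)&(Z<.15)&(np.hypot(X-.478,Y-.083)<.038)
r=W[k];A=np.c_[2*r[:,:2],np.ones(len(r))];s=np.linalg.lstsq(A,(r[:,:2]**2).sum(1),rcond=None)[0];print(len(r),s[:2],np.sqrt(s[2]+s[0]**2+s[1]**2))
k=(Z>.135)&(Z<.152)&(np.hypot(X-.419,Y-.154)<.035)
print('knob',cv2.minEnclosingCircle(W[k][:,:2].astype(np.float32)),np.median(W[k],0))
```

```text
[0.3619307  0.932205   0.50634205 0.16087776] 1.2004582 873 tip [0.52139972 0.19966097]
0.13 0.49435368
0.135 0.49629495
0.14 0.4982362
0.145 0.5001775
635 [0.47722786 0.08446788] 0.030462485719926796
knob ((0.4206121265888214, 0.15611615777015686), 0.01915151998400688) [0.42271723 0.15772803 0.14480498]
```

>>> arm_command([
  [0,0.0015,0,-0.05,0],
  [0,0.0015,0,-0.1,0],
  [0,0.0015,0,-0.14,0],
  [0,0.0015,0,-0.16,0],
  [0,0.0015,0,-0.16,0],
])

```text
clock: 3.25
ee_pos: [0.496, 0.1422, 0.1174]
tool_rot: [-2.588, -1.78, 0.005]
ft_force: [0.3, -0.9, -0.0]
gripper_width: 0.0435
```

>>> arm_command([
  [1,0,0,0,0],
  [1,0,0,0,0],
  [1,0,0,0,0],
  [1,0,0,0,0],
], squeeze=25)

```text
clock: 3.75
ee_pos: [0.4978, 0.1427, 0.1192]
tool_rot: [2.589, 1.779, 0.001]
ft_force: [-0.5, 0.0, -0.5]
gripper_width: 0.011
```

>>> arm_command([
  [1,0,0,0,0],
  [1,0,0,0,0],
  [1,0,0,0.005,0],
  [1,0,0,0.015,0],
  [1,0,0,0.03,0],
])

```text
clock: 4.38
ee_pos: [0.4974, 0.1425, 0.1495]
tool_rot: [2.59, 1.779, -0.001]
ft_force: [0.7, 0.5, 0.3]
gripper_width: 0.0005
```

Run:
```python
from h import *
s=monitor.state();print(s['ee_pos'],s['gripper_width'],s['ft_force'])
c=eyes.camera_model('wrist');p,d=eyes.snapshot('wrist');save(p,'w2.png')
```

```text
[0.49744233 0.1424722  0.14953632] 0.0004882400269400809 [0.72277226 0.48269246 0.27648476]
```

View pics/w2.png

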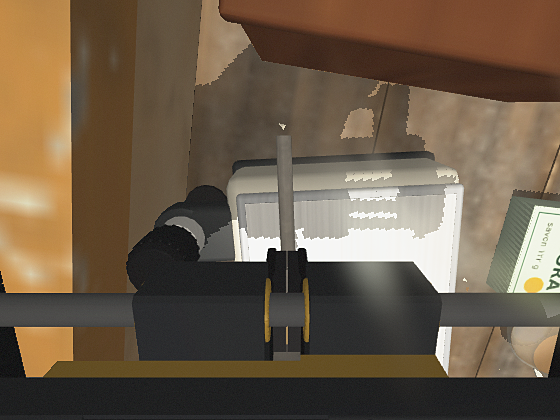

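The jaws are empty (opening 0.5 mm), so the grasp missed or slipped. I'll back up and look.

>>> arm_command([
  [1,0,0,0.05,0],
  [0,0,0,0.1,0],
  [0,0,0,0.13,0],
  [0,0,0,0.13,0],
])

```text
clock: 4.92
ee_pos: [0.4992, 0.143, 0.2823]
tool_rot: [2.589, 1.778, 0.01]
ft_force: [0.1, -0.5, 0.2]
gripper_width: 0.0229
```

```bash
cat > meas.py <<'E'
from h import *
import sys
n=sys.argv[1]
s=monitor.state();print(s['ee_pos'],R.from_rotvec(s['tool_rot']).as_matrix()[:,1],s['clock'],s['gripper_width'])
c=eyes.camera_model('wrist');p,d=eyes.snapshot('wrist');save(p,n+'.png');W=cloud(c,d);np.savez('pics/'+n+'.npz',p=p,d=d,W=W)
Z=W[...,2];X=W[...,0];Y=W[...,1]
k=(Z>.128)&(Z<.16)&(X>.48)&(X<.54)&(Y>.118)&(Y<.22)
h=W[k];l=cv2.fitLine(h[:,:2].astype(np.float32),cv2.DIST_HUBER,0,.001,.001).ravel()
t=(h[:,:2]-l[2:])@l[:2];print(l,np.arctan2(l[1],l[0]),len(h),'tip',l[2:]+l[:2]*np.percentile(t,99.5))
for y in np.arange(.12,.205,.01):
  q=h[abs(h[:,1]-y)<.005];e=q[:,:2]-l[2:];o=e@[-l[1],l[0]];print(round(y,3),l[2]+(y-l[3])/l[1]*l[0],np.percentile(q[:,2],[5,50,95]).round(4),np.percentile(o,[3,97]).round(4))
k=(Z>.132)&(Z<.15)&(np.hypot(X-.478,Y-.083)<.038)
r=W[k];A=np.c_[2*r[:,:2],np.ones(len(r))];s=np.linalg.lstsq(A,(r[:,:2]**2).sum(1),rcond=None)[0];print(len(r),s[:2],np.sqrt(s[2]+s[0]**2+s[1]**2),np.median(r[:,2]))
E
python3 meas.py w3
```

```text
[0.4992284  0.14299025 0.28225227] [ 0.93336179 -0.35891102  0.00431839] 4.925 0.022945544668142925
[0.32414103 0.94600874 0.5041007  0.16210493] 1.2406927 862 tip [0.51757701 0.20143574]
0.12 0.48967381933983906 [0.1363 0.1399 0.1414] [-0.0041  0.0035]
0.13 0.4931002255790393 [0.1394 0.1418 0.1433] [-0.0036  0.004 ]
0.14 0.49652663181823964 [0.1401 0.1429 0.1441] [-0.004   0.0037]
0.15 0.49995303805743996 [0.1412 0.1435 0.145 ] [-0.0034  0.004 ]
0.16 0.5033794442966403 [0.1415 0.1438 0.1451] [-0.0038  0.0037]
0.17 0.5068058505358406 [0.1411 0.1438 0.1451] [-0.004  0.004]
0.18 0.5102322567750409 [0.1407 0.143  0.1447] [-0.0037  0.0038]
0.19 0.5136586630142411 [0.1385 0.1414 0.1432] [-0.004  0.004]
0.2 0.5170850692534414 [0.1381 0.1403 0.142 ] [-0.0034  0.0038]
462 [0.47751682 0.08438497] 0.030552853412500372 0.13717382919592735
```

View pics/w3.png

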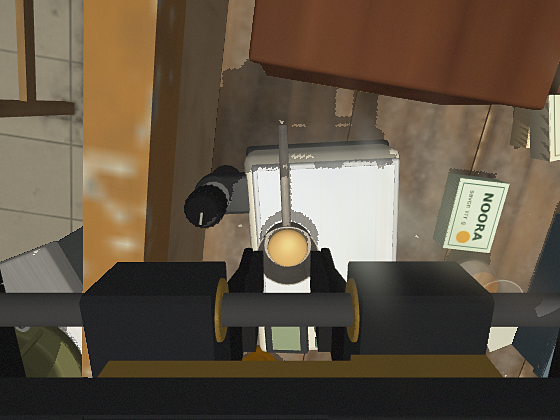

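>>> arm_command([
  [0,0,0,-0.05,0.035],
  [0,0,0,-0.1,0.035],
  [0,0,0,-0.14,0.035],
  [0,0,0,-0.163,0.035],
  [0,0,0,-0.163,0.035],
])

```text
clock: 5.6
ee_pos: [0.495, 0.1416, 0.1129]
tool_rot: [-2.557, -1.823, 0.01]
ft_force: [-0.1, -0.7, 0.4]
gripper_width: 0.0436
```

>>> arm_command([
  [1,0,0,0,0],
  [1,0,0,0,0],
  [1,0,0,0,0],
  [1,0,0,0,0],
  [1,0,0,0,0],
], squeeze=45)

```text
clock: 6.22
ee_pos: [0.4977, 0.1428, 0.116]
tool_rot: [-2.558, -1.824, -0.001]
ft_force: [-0.4, -0.8, -0.3]
gripper_width: 0.0058
```

>>> arm_command([
  [1,0,0,0,0],
  [1,0,0,0,0],
])

```text
clock: 6.48
ee_pos: [0.4977, 0.1428, 0.1159]
tool_rot: [-2.558, -1.824, -0.001]
ft_force: [0.1, 0.3, 1.5]
gripper_width: 0.0058
```

Run:
```python
from h import *
s=monitor.state();print(s['ee_pos'],s['gripper_width'],s['ft_force'])
c=eyes.camera_model('wrist');p,d=eyes.snapshot('wrist');save(p,'w4.png')
```

```text
[0.49773788 0.14280622 0.11593458] 0.0057745272511948815 [0.14175737 0.34391036 1.54136798]
```

View pics/w4.png

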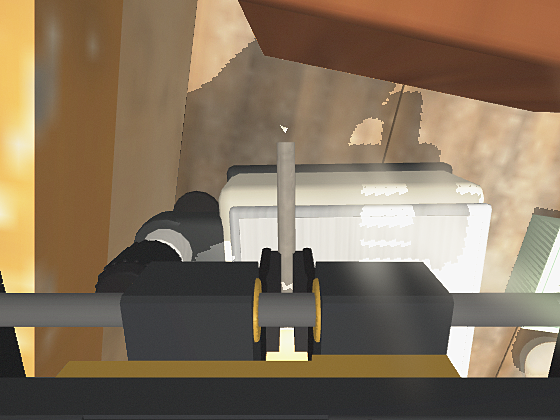

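The jaws now hold something, 5.8 mm between them with the handle centred. I'll lift slowly.

>>> arm_command([
  [1,0,0,0.002,0],
  [1,0,0,0.005,0],
  [1,0,0,0.01,0],
  [1,0,0,0.016,0],
  [1,0,0,0.024,0],
])

```text
clock: 7.15
ee_pos: [0.4976, 0.1425, 0.1403]
tool_rot: [2.558, 1.824, -0.0]
ft_force: [-0.1, -0.4, -1.4]
gripper_width: 0.0055
```

Run:
```python
from h import *
s=monitor.state();print(s['ee_pos'],s['gripper_width'],s['ft_force'])
c=eyes.camera_model('top');p,d=eyes.snapshot('top');save(cv2.resize(p[150:290,150:350],None,fx=3.5,fy=3.5),'t5.png')
p,d=eyes.snapshot('scene');save(cv2.resize(p[120:290,170:350],None,fx=3.5,fy=3.5),'s5.png')
```

```text
[0.49755054 0.14251667 0.14025152] 0.005483326425976447 [-0.13163977 -0.42425016 -1.44416378]
```

View pics/s5.png

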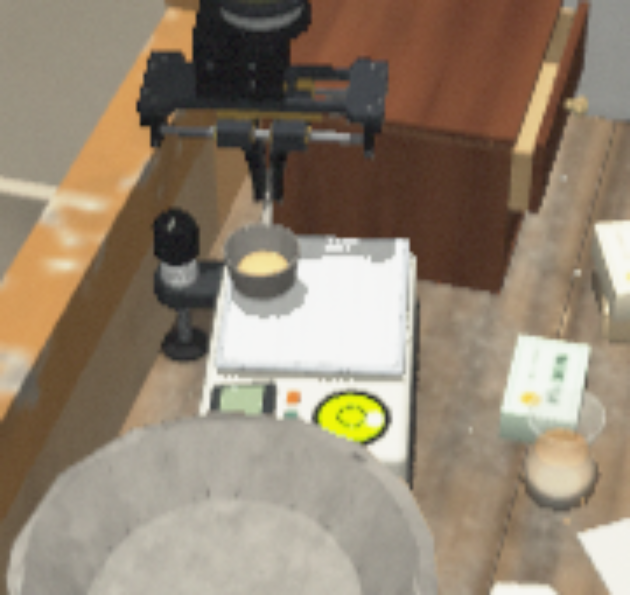

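View pics/t5.png

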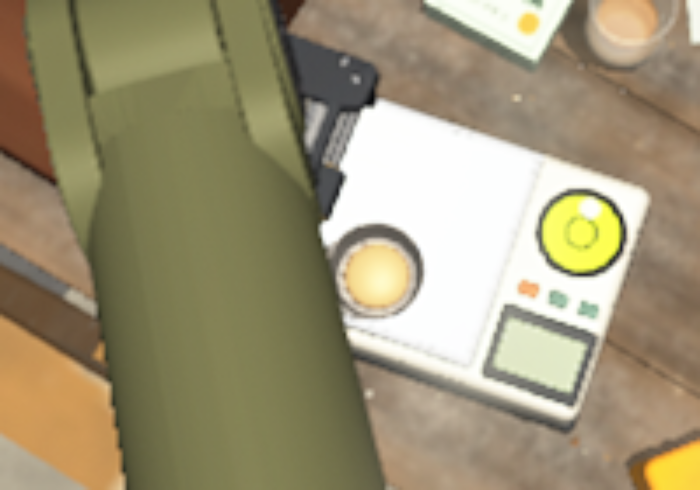

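The cup is lifted clear and level. Next it goes up and over to the chest.

>>> arm_command([
  [1,0,0,0.02,0],
  [1,0,0,0.045,0],
  [1,0,0,0.07,0],
  [1,0.01,0.01,0.09,0],
  [1,0.03,0.03,0.1,0],
])

```text
clock: 7.88
ee_pos: [0.5284, 0.1723, 0.2416]
tool_rot: [2.559, 1.822, 0.004]
ft_force: [1.1, -0.7, -1.3]
gripper_width: 0.0054
```

>>> arm_command([
  [1,0.027,0.028,0,0],
  [1,0.055,0.057,0,0],
  [1,0.083,0.086,0,0],
  [1,0.11,0.114,0,0],
  [1,0.13,0.134,0,0],
])

```text
clock: 8.5
ee_pos: [0.6581, 0.3084, 0.2388]
tool_rot: [-2.556, -1.825, 0.001]
ft_force: [-0.7, -0.2, -1.2]
gripper_width: 0.006
```

>>> arm_command([
  [1,0.007,0.008,0,0],
  [1,0.007,0.008,0,0],
])

```text
clock: 8.75
ee_pos: [0.6643, 0.3146, 0.239]
tool_rot: [2.557, 1.824, -0.002]
ft_force: [-0.2, -1.0, -2.2]
gripper_width: 0.0052
```

Run:
```python
from h import *
s=monitor.state();print(s['ee_pos'],s['gripper_width'],s['ft_force'])
c=eyes.camera_model('wrist');p,d=eyes.snapshot('wrist');save(p,'w6.png')
p,d=eyes.snapshot('scene');save(cv2.resize(p[50:220,200:380],None,fx=3.5,fy=3.5),'s6.png')
```

```text
[0.6643394  0.31456095 0.23904571] 0.005171948356487174 [-0.2146646  -1.02818129 -2.20093864]
```

View pics/s6.png

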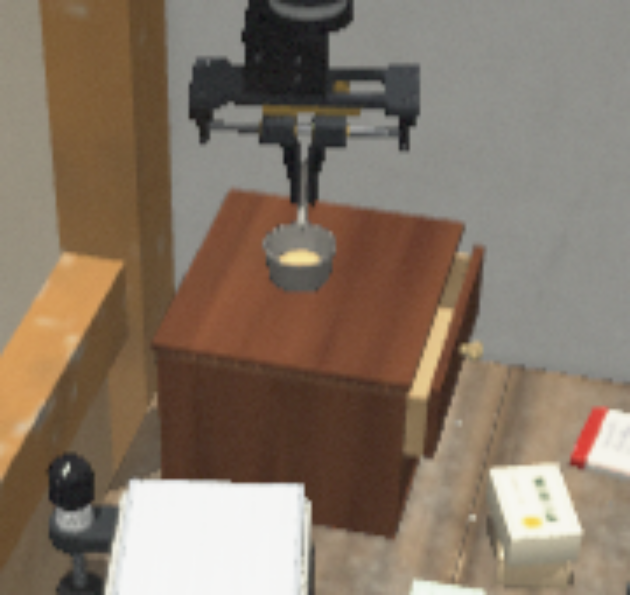

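View pics/w6.png

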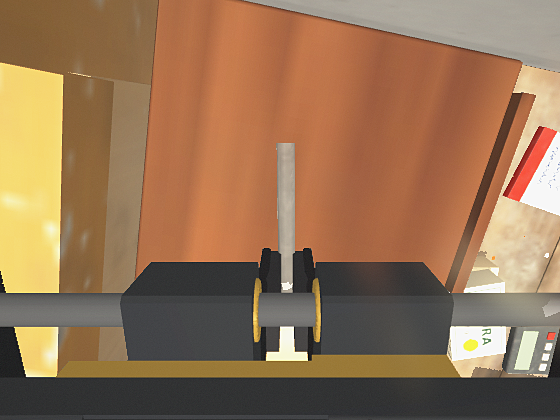

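The measure is held upright over the chest top, well inside its edges. Lowering it.

>>> arm_command([
  [1,0,0,-0.02,0],
  [1,0,0,-0.034,0],
  [1,0,0,-0.04,0],
  [1,0,0,-0.042,0],
  [1,0,0,-0.042,0],
])

```text
clock: 9.48
ee_pos: [0.6648, 0.3146, 0.198]
tool_rot: [2.558, 1.824, 0.001]
ft_force: [-0.4, -0.1, -0.9]
gripper_width: 0.0057
```

>>> arm_command([
  [1,0,0,-0.002,0],
  [1,0,0,-0.003,0],
  [1,0,0,-0.003,0],
])

```text
clock: 9.85
ee_pos: [0.6648, 0.3148, 0.1951]
tool_rot: [2.558, 1.824, 0.001]
ft_force: [-0.6, 0.9, -0.2]
gripper_width: 0.0054
```

Run:
```python
from h import *
s=monitor.state();print(s['ee_pos'],s['gripper_width'],s['ft_force'])
p,d=eyes.snapshot('scene');W=cloud(eyes.camera_model('scene'),d);save(cv2.resize(p[50:220,200:380],None,fx=3.5,fy=3.5),'s7.png')
```

```text
[0.66475762 0.3148205  0.19505498] 0.0054244686027145606 [-0.57091922  0.86032391 -0.24979008]
```

View pics/s7.png

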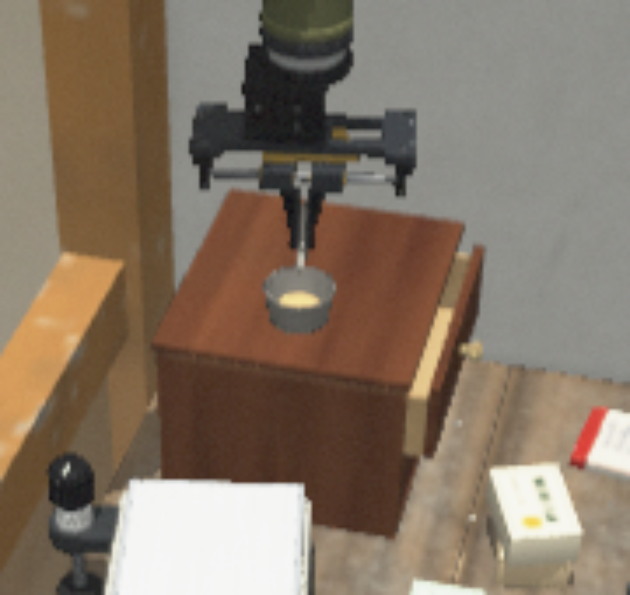

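>>> arm_command([
  [1,0,0,-0.001,0],
  [1,0,0,-0.002,0],
  [1,0,0,-0.002,0],
  [1,0,0,-0.002,0],
])

```text
clock: 10.4
ee_pos: [0.6649, 0.3153, 0.1936]
tool_rot: [-2.557, -1.824, -0.003]
ft_force: [0.2, 1.1, 4.1]
gripper_width: 0.0054
```

>>> arm_command([
  [1,0,0,-0.001,0],
  [1,0,0,-0.001,0],
])

```text
clock: 10.65
ee_pos: [0.665, 0.3158, 0.1928]
tool_rot: [-2.557, -1.825, -0.004]
ft_force: [1.0, 2.7, 5.1]
gripper_width: 0.0056
```

Contact shows at about 5 N. I'll ease off, release and rise straight up.

>>> arm_command([
  [1,0,0,0.0015,0],
  [0,0,0,0.0015,0],
  [0,0,0,0.0015,0],
  [0,0,0,0.0015,0],
  [0,0,0,0.0015,0],
])

```text
clock: 11.28
ee_pos: [0.6644, 0.3139, 0.1926]
tool_rot: [2.558, 1.823, -0.002]
ft_force: [0.7, -0.7, -0.1]
gripper_width: 0.0374
```

>>> arm_command([
  [0,0,0,0.01,0],
  [0,0,0,0.03,0],
  [0,0,0,0.06,0],
  [0,0,0,0.1,0],
  [0,0,0,0.11,0],
])

```text
clock: 11.9
ee_pos: [0.666, 0.3149, 0.3089]
tool_rot: [2.557, 1.823, 0.012]
ft_force: [0.5, -0.0, 0.8]
gripper_width: 0.0435
```

Run:
```python
from h import *
s=monitor.state();print(s['ee_pos'],s['gripper_width'],s['ft_force'],R.from_rotvec(s['tool_rot']).as_matrix()[:,1])
p,d=eyes.snapshot('scene');W=cloud(eyes.camera_model('scene'),d);save(cv2.resize(p[50:220,200:380],None,fx=3.5,fy=3.5),'s8.png')
c=eyes.camera_model('wrist');p,d=eyes.snapshot('wrist');save(p,'w8.png');W=cloud(c,d)
Z=W[...,2]
k=(Z>.208)&(Z<.24)&(np.hypot(W[...,0]-.65,W[...,1]-.28)<.13);h=W[k];print(len(h),h.min(0),h.max(0))
for y in np.arange(.22,.4,.015):
  q=h[abs(h[:,1]-y)<.007]
  if len(q)>5:print(round(y,3),np.median(q,0).round(4))
```

```text
[0.6660356  0.31487861 0.30889936] 0.04348024466072766 [ 0.52266213 -0.01785342  0.83600161] [ 0.94540555 -0.32584834  0.00558637]
1679 [0.61396775 0.23267367 0.20805113] [0.68694245 0.37479772 0.22438988]
0.235 [0.6684 0.2373 0.2132]
0.25 [0.672  0.2523 0.214 ]
0.265 [0.6189 0.2651 0.2152]
0.28 [0.6511 0.2832 0.2154]
0.295 [0.6581 0.2954 0.2178]
0.31 [0.6627 0.3098 0.2206]
0.325 [0.6678 0.3253 0.2216]
0.34 [0.6726 0.3401 0.2216]
0.355 [0.6777 0.355  0.2203]
0.37 [0.6819 0.3685 0.2186]
```

View pics/s8.png

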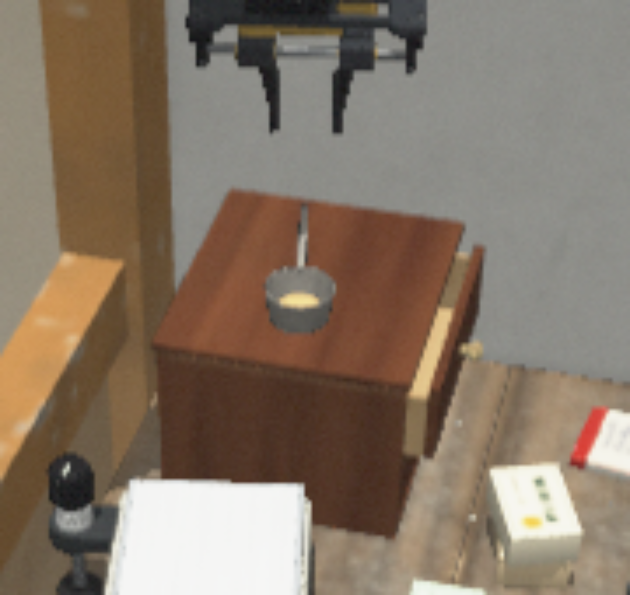

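View pics/w8.png

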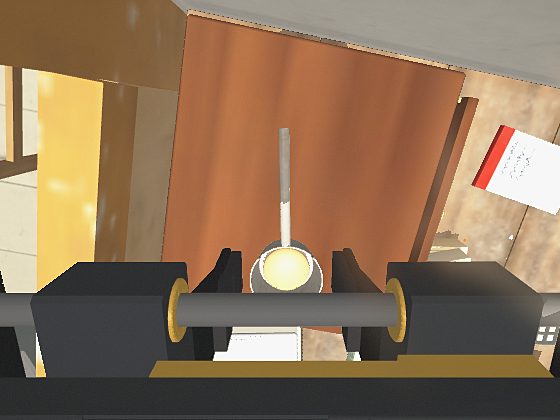

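The measure stands upright on the chest, with the handle top about 39 mm above the till as expected. Next is the knob, taking a picture on the way.

>>> arm_command([
  [-0.4,-0.045,-0.03,0,0.1],
  [-0.4,-0.085,-0.06,0,0.27],
  [-0.4,-0.125,-0.085,0,0.44],
  [-0.4,-0.165,-0.11,0,0.61],
  [-0.4,-0.195,-0.13,0,0.78],
])

```text
clock: 12.62
ee_pos: [0.4674, 0.1834, 0.3022]
tool_rot: [-1.664, -2.663, 0.002]
ft_force: [0.1, 0.4, 0.4]
gripper_width: 0.0609
```

>>> arm_command([
  [-0.4,0,0,-0.01,0.17],
  [-0.4,0,0,-0.02,0.34],
  [-0.4,0,0,-0.02,0.51],
  [-0.4,0,0,-0.02,0.7],
  [-0.4,0,0,-0.02,0.7],
])

```text
clock: 13.25
ee_pos: [0.4689, 0.1843, 0.2821]
tool_rot: [-0.661, -3.07, 0.002]
ft_force: [0.3, -0.0, -0.8]
gripper_width: 0.061
```

Run:
```python
from h import *
s=monitor.state();print(s['ee_pos'],s['gripper_width'],s['q'].round(2),R.from_rotvec(s['tool_rot']).as_matrix()[:,1])
for n in('wrist','top'):
  c=eyes.camera_model(n);p,d=eyes.snapshot(n);save(p,n[0]+'9.png');W=cloud(c,d);np.savez('pics/%s9.npz'%n[0],p=p,d=d,W=W)
  Z,X,Y=W[...,2],W[...,0],W[...,1]
  k=(Z>.135)&(Z<.152)&(np.hypot(X-.419,Y-.154)<.035)
  if k.any(): print('knob',n,k.sum(),cv2.minEnclosingCircle(W[k][:,:2].astype(np.float32)),np.median(W[k],0))
```

```text
[0.46891299 0.18433097 0.28214904] 0.060990665312247394 [-0.76 -0.03  0.33  1.68  0.01  1.49  0.71] [ 0.41184076  0.91125449 -0.00156521]
knob wrist 1300 ((0.4200820326805115, 0.156459778547287), 0.019049976021051407) [0.41955604 0.15748918 0.14476686]
knob top 159 ((0.4193663001060486, 0.15426290035247803), 0.018854402005672455) [0.41412513 0.15367496 0.14416252]
```

View pics/w9.png

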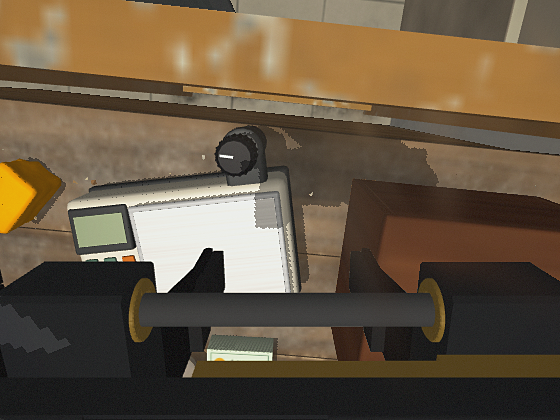

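View pics/t9.png

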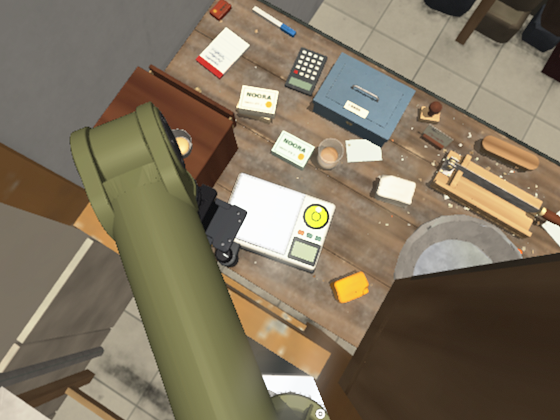

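The knob is at (240,155) in the wrist view, clear of the sill, and its axis measures (0.420, 0.156). Moving over it and down.

>>> arm_command([
  [-0.4,-0.03,-0.017,0,0],
  [-0.4,-0.049,-0.0285,-0.03,0],
  [-0.4,-0.049,-0.0285,-0.07,0],
  [-0.4,-0.049,-0.0285,-0.1,0],
  [-0.4,-0.049,-0.0285,-0.12,0],
])

```text
clock: 13.98
ee_pos: [0.4196, 0.1557, 0.1616]
tool_rot: [-0.663, -3.069, 0.002]
ft_force: [-0.5, 0.7, -0.0]
gripper_width: 0.0607
```

>>> arm_command([
  [-0.4,0,0,-0.025,0],
  [-0.4,0,0,-0.04,0],
  [-0.4,0,0,-0.048,0],
  [-0.4,0,0,-0.048,0],
])

```text
clock: 14.48
ee_pos: [0.4205, 0.156, 0.1152]
tool_rot: [-0.66, -3.071, 0.0]
ft_force: [-0.6, -0.6, 0.1]
gripper_width: 0.0612
```

Run:
```python
from h import *
s=monitor.state();print(s['ee_pos'],s['gripper_width'],s['ft_force'],s['q'].round(2))
p,d=eyes.snapshot('scene');save(cv2.resize(p[120:290,170:350],None,fx=3.5,fy=3.5),'s10.png')
```

```text
[0.42053796 0.15603776 0.11519381] 0.06117914106741321 [-0.64222806 -0.60662863  0.07255083] [-0.75 -0.06  0.33  2.05  0.02  1.15  0.72]
```

View pics/s10.png

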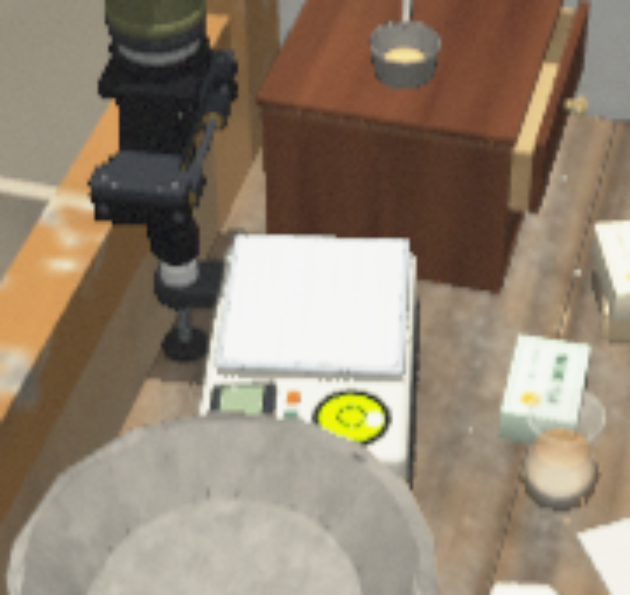

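The fingers straddle the knob. Closing, then pushing.

>>> arm_command([
  [1,0,0,0,0],
  [1,0,0,0,0],
  [1,0,0,0,0],
  [1,0,0,0,0],
  [1,0,0,0,0],
], squeeze=45)

```text
clock: 15.15
ee_pos: [0.4203, 0.1551, 0.1155]
tool_rot: [-0.66, -3.071, 0.002]
ft_force: [-2.6, -4.1, 6.2]
gripper_width: 0.0359
```

>>> arm_command([
  [1,0,0,-0.002,0],
  [1,0,0,-0.004,0],
  [1,0,0,-0.005,0],
  [1,0,0,-0.005,0],
])

```text
clock: 15.65
ee_pos: [0.4204, 0.1551, 0.1108]
tool_rot: [-0.66, -3.071, 0.002]
ft_force: [-2.7, -5.5, 7.7]
gripper_width: 0.036
```

```bash
cat > bub.py <<'E'
from h import *
import sys
s=monitor.state();print('t',s['clock'],s['ee_pos'].round(4),'w',s['gripper_width'].round(4),'F',s['ft_force'].round(1),'T',s['ft_torque'].round(2),'jaw',np.arctan2(*R.from_rotvec(s['tool_rot']).as_matrix()[[1,0],1]).round(3),s['q'].round(2))
c=eyes.camera_model('top');p,d=eyes.snapshot('top')
K=c['camera_matrix'];Rm=rot(c['orientation'])
# rectified level view: world grid at z=.089 in scale axes, 0.2 mm/px
cen=np.array([.517,-.051]);yaw=-.318;ex=np.array([np.cos(yaw),np.sin(yaw)]);ey=np.array([-ex[1],ex[0]])
N=400;g=(np.arange(N)-N/2)*.0002
a,b=np.meshgrid(-g,-g) # rows: +x(rear) up ; cols: +y left
a,b=np.meshgrid(-g,-g,indexing='ij')
P=np.stack([cen[0]+a*ex[0]+b*ey[0],cen[1]+a*ex[1]+b*ey[1],np.full_like(a,.09)],-1)
C=(P-c['origin'])@Rm
u=K[0,0]*C[...,0]/-C[...,2]+K[0,2];v=K[1,1]*-C[...,1]/-C[...,2]+K[1,2]
im=cv2.remap(p,u.astype(np.float32),v.astype(np.float32),cv2.INTER_CUBIC)
save(im,sys.argv[1]+'.png')
f=im.astype(float)
green=(f[...,1]>140)&(f[...,2]<f[...,1]-60)
disc=cv2.morphologyEx(green.astype(np.uint8),cv2.MORPH_CLOSE,np.ones((95,95)))
yy,xx=np.indices(green.shape)
cs,_=cv2.findContours(disc,cv2.RETR_EXTERNAL,cv2.CHAIN_APPROX_NONE);q=max(cs,key=cv2.contourArea)
(cx,cy),r=cv2.minEnclosingCircle(q)
inn=np.hypot(xx-cx,yy-cy)<r*.9
w=np.clip(f[...,2]-np.median(f[...,2][inn])-25,0,None)*inn
bw=(f[...,2]>120)&inn
dk=(f[...,1]<np.median(f[...,1][inn])-35)&inn&(np.hypot(xx-cx,yy-cy)<65)&~bw
print('disc c',cx,cy,'r mm',r*.2,'bubble px',bw.sum())
if w.sum()>0:
    bx,by=(w*xx).sum()/w.sum(),(w*yy).sum()/w.sum();print('bubble rel disc: front+',(by-cy)*.0002,'lat',(bx-cx)*.0002)
if dk.any():
    rx,ry=(xx[dk].min()+xx[dk].max())/2,(yy[dk].min()+yy[dk].max())/2;print('ring c rel disc',(rx-cx)*.2,(ry-cy)*.2,'span',np.ptp(xx[dk])*.2,np.ptp(yy[dk])*.2)
E
python3 bub.py b1
```

```text
Traceback (most recent call last):
  File "bub.py", line 3, in <module>
    s=monitor.state();print('t',s['clock'],s['ee_pos'].round(4),'w',s['gripper_width'].round(4),'F',s['ft_force'].round(1),'T',s['ft_torque'].round(2),'jaw',np.arctan2(*R.from_rotvec(s['tool_rot']).as_matrix()[[1,0],1]).round(3),s['q'].round(2))
                                                                    ^^^^^^^^^^^^^^^^^^^^^^^^
AttributeError: 'float' object has no attribute 'round'
```

```bash
sed -i "s/s\['gripper_width'\].round(4)/round(s['gripper_width'],4)/" bub.py; python3 bub.py b1
```

```text
t 15.65 [0.4204 0.1551 0.1108] w 0.036 F [-2.7 -5.5  7.7] T [-1.17  0.82  0.02] jaw 1.148 [-0.75 -0.05  0.33  2.05  0.02  1.14  0.72]
disc c 195.75689697265625 204.70565795898438 r mm 26.682684326171877 bubble px 4861
bubble rel disc: front+ -0.01762000588657826 lat 0.0003373202785037563
ring c rel disc 0.64862060546875 0.058868408203125 span 22.8 21.200000000000003
```

View pics/b1.png

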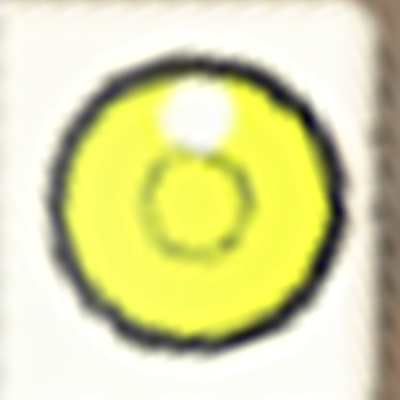

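The rectified level view shows the bubble at (197,113) and the ring centre at (197,205), so -17.6 mm, about 1.35 rad clockwise. I'll push slightly more and start turning.

>>> arm_command([
  [1,0,0.0005,-0.001,0],
  [1,0,0.0005,-0.001,-0.08],
  [1,0,0.0005,-0.001,-0.2],
  [1,0,0.0005,-0.001,-0.3],
  [1,0,0.0005,-0.001,-0.4],
])

```text
clock: 16.32
ee_pos: [0.4207, 0.1553, 0.1107]
tool_rot: [1.262, 2.877, -0.002]
ft_force: [-4.7, -5.7, 12.9]
gripper_width: 0.0358
```

>>> arm_command([
  [1,0,0,0,0],
  [1,0,0,0,0],
  [1,0,0,0,0],
  [1,0,0,0,0],
])

```text
clock: 16.82
ee_pos: [0.4207, 0.1553, 0.1107]
tool_rot: [1.258, 2.879, -0.002]
ft_force: [-5.0, -6.8, 12.5]
gripper_width: 0.0362
```

```bash
python3 bub.py b2
```

```text
t 16.825 [0.4207 0.1553 0.1107] w 0.0362 F [-5.  -6.8 12.5] T [-1.55  1.22  0.03] jaw 0.747 [-0.74 -0.05  0.32  2.05  0.02  1.14  0.32]
disc c 195.4345703125 203.80018615722656 r mm 26.664776611328126 bubble px 5309
bubble rel disc: front+ -0.012888453776339839 lat 0.0003914697819885248
ring c rel disc 0.6130859375000001 0.5399627685546875 span 23.0 19.8
```

View pics/b2.png

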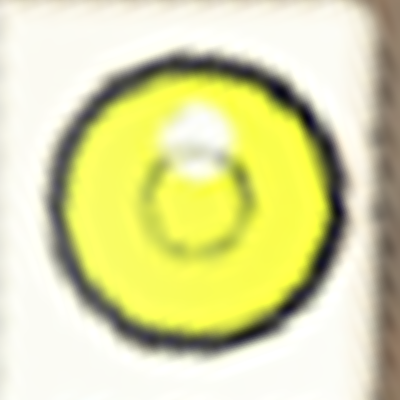

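The bubble moved +4.7 mm for 0.40 rad. Fz is about 12.5 N, so the knob sits at its stop. Turning on.

>>> arm_command([
  [1,0,0,0,-0.15],
  [1,0,0,0,-0.3],
  [1,0,0,0,-0.45],
  [1,0,0,0,-0.6],
  [1,0,0,0,-0.75],
])

```text
clock: 17.5
ee_pos: [0.4212, 0.1553, 0.1111]
tool_rot: [2.229, 2.212, -0.001]
ft_force: [-5.8, -7.2, 14.8]
gripper_width: 0.0358
```

>>> arm_command([
  [1,0,0,0,-0.12],
  [1,0,0,0,-0.12],
  [1,0,0,0,-0.12],
  [1,0,0,0,-0.12],
  [1,0,0,0,-0.12],
])

```text
clock: 18.12
ee_pos: [0.4213, 0.1553, 0.1112]
tool_rot: [2.353, 2.08, -0.0]
ft_force: [-4.8, -6.6, 14.7]
gripper_width: 0.036
```

>>> arm_command([
  [1,0,0,0,0],
  [1,0,0,0,0],
  [1,0,0,0,0],
  [1,0,0,0,0],
])

```text
clock: 18.62
ee_pos: [0.4213, 0.1553, 0.1112]
tool_rot: [2.353, 2.08, -0.0]
ft_force: [-3.9, -7.2, 15.5]
gripper_width: 0.0359
```

```bash
python3 bub.py b3
```

```text
t 18.625 [0.4213 0.1553 0.1112] w 0.0359 F [-3.9 -7.2 15.5] T [-1.62  1.2  -0.05] jaw -0.123 [-0.72 -0.05  0.3   2.05  0.02  1.14 -0.55]
disc c 195.87762451171875 202.87130737304688 r mm 26.734771728515625 bubble px 5581
bubble rel disc: front+ -0.0013561310550524298 lat 0.00026387603645642346
ring c rel disc 0.6244750976562501 -0.774261474609375 span 22.400000000000002 22.8
```

View pics/b3.png

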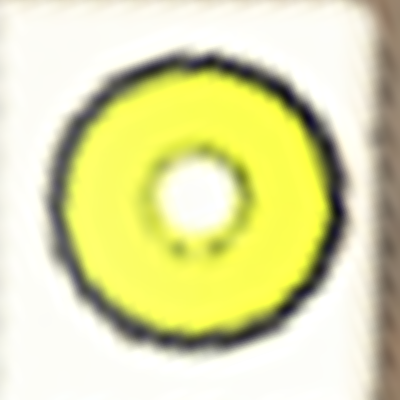

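The bubble at (197,196) is about 1.3 mm rear of the ring centre. A further 0.1 rad clockwise.

>>> arm_command([
  [1,0,0,0,-0.05],
  [1,0,0,0,-0.1],
  [1,0,0,0,-0.1],
  [1,0,0,0,-0.1],
  [1,0,0,0,-0.1],
])

```text
clock: 19.3
ee_pos: [0.4214, 0.1553, 0.1112]
tool_rot: [2.454, 1.96, 0.0]
ft_force: [-4.7, -6.8, 15.7]
gripper_width: 0.036
```

>>> arm_command([
  [1,0,0,0,0],
  [1,0,0,0,0],
  [1,0,0,0,0],
  [1,0,0,0,0],
])

```text
clock: 19.8
ee_pos: [0.4213, 0.1553, 0.1112]
tool_rot: [2.454, 1.96, 0.0]
ft_force: [-4.0, -7.2, 15.7]
gripper_width: 0.036
```

```bash
python3 bub.py b4
python3 - <<'E'
from h import *
# robust: average several frames, ring / bubble / outer edges along scale x column profile
im=cv2.imread('pics/b4.png').astype(float)
col=im[:,185:209].mean(1)
print('blue',col[45:360:5,0].round().tolist());print('green',col[45:360:5,1].round().tolist())
p,d=eyes.snapshot('scene');save(cv2.resize(p[50:260,170:350],None,fx=2.8,fy=2.8),'s11.png')
E
```

```text
t 19.8 [0.4213 0.1553 0.1112] w 0.036 F [-4.  -7.2 15.7] T [-1.66  1.16 -0.03] jaw -0.223 [-0.71 -0.05  0.29  2.05  0.02  1.14 -0.65]
disc c 196.0443878173828 202.69180297851562 r mm 26.70484313964844 bubble px 5510
bubble rel disc: front+ 2.0092056715139963e-05 lat 0.0002497277901575615
ring c rel disc 0.4911224365234375 -0.538360595703125 span 22.200000000000003 22.8
blue [238.0, 204.0, 142.0, 84.0, 54.0, 52.0, 62.0, 70.0, 78.0, 84.0, 86.0, 84.0, 84.0, 84.0, 84.0, 85.0, 85.0, 84.0, 80.0, 74.0, 65.0, 61.0, 80.0, 121.0, 172.0, 214.0, 237.0, 249.0, 253.0, 251.0, 250.0, 250.0, 250.0, 250.0, 250.0, 251.0, 248.0, 231.0, 202.0, 160.0, 114.0, 86.0, 76.0, 78.0, 85.0, 89.0, 91.0, 92.0, 91.0, 91.0, 91.0, 91.0, 92.0, 94.0, 93.0, 88.0, 82.0, 72.0, 59.0, 59.0, 88.0, 139.0, 194.0]
green [249.0, 222.0, 148.0, 71.0, 54.0, 113.0, 198.0, 249.0, 255.0, 255.0, 255.0, 254.0, 254.0, 254.0, 254.0, 255.0, 255.0, 255.0, 253.0, 239.0, 215.0, 197.0, 202.0, 228.0, 251.0, 255.0, 255.0, 255.0, 254.0, 254.0, 254.0, 253.0, 253.0, 254.0, 254.0, 254.0, 255.0, 254.0, 252.0, 242.0, 226.0, 216.0, 222.0, 238.0, 251.0, 255.0, 255.0, 254.0, 254.0, 253.0, 253.0, 254.0, 255.0, 255.0, 255.0, 255.0, 249.0, 200.0, 121.0, 69.0, 84.0, 148.0, 211.0]
```

View pics/b4.png

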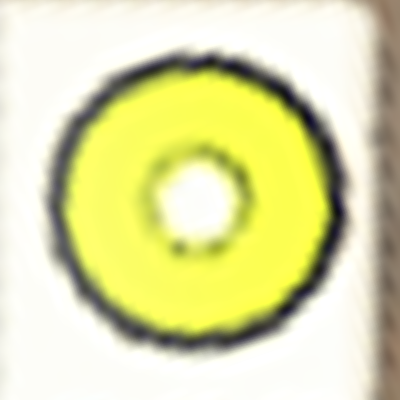

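View pics/s11.png

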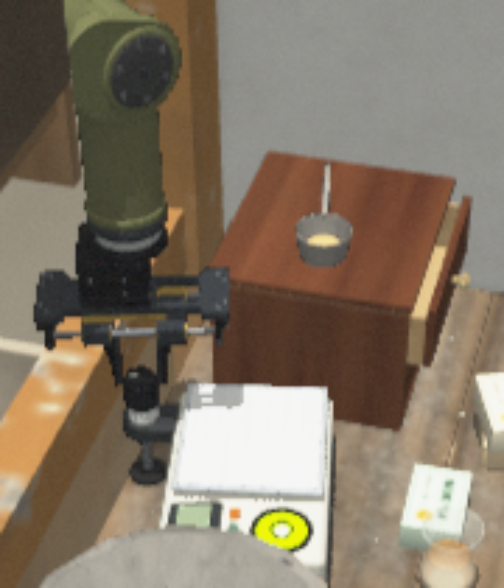

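```bash
python3 bub.py b5; python3 -c "
from plant import finish_job
print(finish_job())"
```

```text
t 19.9 [0.4213 0.1553 0.1112] w 0.0357 F [-4.8 -7.6 14.6] T [-1.66  1.14 -0.06] jaw -0.223 [-0.71 -0.05  0.29  2.05  0.02  1.14 -0.65]
disc c 196.0443878173828 202.69180297851562 r mm 26.70484313964844 bubble px 5509
bubble rel disc: front+ 2.6969999505405442e-05 lat 0.00024996456558845924
ring c rel disc 0.5911224365234375 -0.538360595703125 span 22.400000000000002 22.8
the job is handed in; nothing more can be done
None
```

The job is handed in at about 20 s on the robot's clock. The tin measure stands upright on the till chest, released. The gripper still holds the levelling knob pushed down, with the bubble centred.

- **Measure:** the first grasp slipped off the handle with 25 N and turned the measure slightly on the platter. I gripped again 3 mm lower with 45 N, and it lifted level. After release, the pictures showed it upright and well inside the edges of the chest top.
- **Knob and bubble:** I turned the knob about 1.37 rad clockwise. Two readings from the last, settled pose put the bubble within about 0.1 mm of the level's centre front to back and 0.25 mm sideways. The black ring's own outline came out blurry, off by up to about 0.6 mm, so I relied on the level's disc as the centre.
- **Push:** the upward force is about 15 N, more than the spring's 9 N at the stop, so I take the knob to be at or near its bottom stop. I could not read the push depth directly. There is also a steady sideways force of about 9 N, from gripping slightly off the knob's axis.
- **Soaps, carton and tea glass:** I never went near them, but I did not measure their positions again at the end.

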